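# Unchock the plant turntable and mist the tall pot

### The arm

A 6-joint arm with a two-finger parallel gripper is mounted at the origin on the work surface. World frame = base frame: x ahead of the robot, y to its left, z up, the work surface at z = 0. Lengths are in m, angles in rad, forces in N, time in s.
With the tool pointing down it reaches from about 0.325 to 0.925 m from the base axis. Payload 3.1 kg.
Tool frame: the origin (TCP) lies at the very end of the fingers, on their centre line; the grasp point (between the pads) lies robot.pinch_z behind it (robot.pinch_z is the distance from the TCP to the grasp point, in m); x points along the fingers, y is the direction in which the jaws open and shut, and the axes are right-handed (so a half turn about x gives the same grasp; the last joint's range is limited). The gripper opens to 85 mm and grips with 20 to 120 N. Pads are 22 mm wide; open, the fingers measure 114 mm over their backs; the gripper's body (76 mm by 85 mm) begins 54 mm behind the grasp point. The pads swing forward as they close: fully open they stand 13 mm farther back than shut.
Start: joints at [1.209, 0.217, 1.613, -0, 1.311, -0.112], TCP at [0.154, 0.606, 0.231] pointing down, gripper open.
Joint ranges: [-2.75, 2.75], [-0.78, 2.1], [0.31, 2.55], [-1.13, 4.27], [0.13, 2.63], [-2.58, 2.58]. Speed limits (rad/s): [2.79, 2.79, 3.14, 3.14, 3.14, 3.14].

### API

Orientations are given as a rotation vector (axis times angle).
In Python, from cell import get_obs, viewer, job, robot gives the robot as it stands.
- The arm moves only by the shell command python3 -m creep 'ROWS' [OPENING]. ROWS is JSON, one flat list of numbers, 6 for each row, row after row: the shift along the tool's x, y, z in mm, then the turn, a rotation vector about the tool's x, y, z in rad. In form: [dx, dy, dz, rx, ry, rz, dx, dy, dz, rx, ry, rz, ...]. A call has 1 to 12 rows; each row is the pose to reach, as a shift and turn from the pose commanded when the call began, along the tool's axes at that moment; what a row does not reach only later rows make up. A row lasts 1/8 s, in which the tool goes at most 62.5 mm and 10.7 degrees, less where a joint would pass 70% of its speed; a pose out of reach is approached as far as the arm can. A call with a gripper value outside its range is refused whole. OPENING is the opening, from 0 (shut) to 1 (fully open), set as the call begins (- or left out, the last holds). The fingers move at their own pace and stop on an object; the grip force is fixed at half the most. Time passes only in rows, so rows that repeat a pose let the fingers close. It gives the time, the measured TCP pose, the force and the opening at its end, in the units of the state.
- get_obs(): the state, without advancing time (a new reading comes with each control period).
- viewer.snapshot(name): name is "scene" or "top" or "wrist"; returns a dict with "img" (420x560x3 uint8, red, green, blue), "camera_matrix" (3x3 intrinsics, pixels), "R" (3x3) and "t" (3): a world point X has camera coordinates R X + t. Camera axes: x right, y down, z forward; pixel columns grow to the right and rows downward; lengths in m; the calibration is good to about 2 mm. A picture is of the moment at which its call begins. There is no depth.
- job.job_done(): hands the job in, once; it reports no verdict.
The state is a dict: "clock": time; "q": joint angles; "qd": joint speeds; "effort": joint torques, N m; "position": TCP position; "tcp_rot": TCP orientation; "contact_force": force on the tool from outside, world axes, zero at the start; "torque": the same for the moment, N m; "gripper_width": opening from 0.0 (shut) to 1.0 (fully open).
Only numpy, scipy, OpenCV 4.12 (cv2) and the standard library are available. Lean on these libraries where they do the work, as an engineer would, in place of code of your own. Each camera call takes 0.05 s, during which the arm holds its last target.

### The job

The grey stone lies in the steel bracket with its nose between the two upright pegs of the turntable tray and locks it. Lift the stone out and lay it flat on the middle of the slate, then turn the tray until the tall pot stands squarely in front of the mister's nozzle, on the side of the tray nearest the mister, and only then press the mister's lever all the way down and let it spring back. Do not touch the pots or tip them, and leave the dibber and the tin where they are.

Things in the scene. Friction and masses are not known exactly. Their poses are not given: they have to be found in the camera images.
- base: Fixed foot of the turntable, black disc 170 mm across, 15 mm high; origin on the turning axis, at its underside. Rigid with it, towards its -y, the steel chock bracket: a channel running from y = -125 to y = -220 mm, floor 30 mm above the shelf, two side walls 5 mm thick, tops 50 mm above the shelf, 56 mm apart inside, open at both ends and above.
- tray: Turntable tray: grey plastic disc 230 mm across, 9 mm thick, top 25 mm above the shelf. Origin on the turning axis, on its underside; turns about z with light friction, up to 3.1 rad either way from its start, and stays where left. At its x = +36 and -36, y = -104 mm stand two 12 mm pegs, tops 109 mm above the shelf, 60 mm clear between: closed fingers put down between them can push it round.
- tray_fork (a point): Point midway between the two pegs of the tray, 104 mm from the turning axis, at 108 mm above the shelf (peg-top height). Moves with the tray; axes as the tray's.
- stone: Loose grey stone, 50 mm (x) by 120 mm (y) by 55 mm high, rounded edges, about 0.4 to 0.8 kg; origin at the centre of its underside. It lies in the bracket, its upper 35 mm above the bracket's walls, its +y end between the tray's pegs.
- slate: Fixed dark slate, 160 by 160 mm, 12 mm thick, on the shelf; origin at the centre of its underside.
- tall_pot: The tall clay pot, 76 mm high, 62 mm across the rim, open on top; one of four that stand loose on the tray, 52 mm from the turning axis, a quarter turn apart. Origin at the centre of its underside.
- pot_a: Short clay pot on the tray, 50 mm high, 62 mm across; origin at the centre of its underside.
- pot_b: Short clay pot on the tray, like pot_a.
- pot_c: Short clay pot on the tray, like pot_a.
- mister: Plastic plant mister, fixed on a screwed-down 100 mm steel foot; white bottle 76 mm across, grey head 30 mm wide up to 170 mm above the shelf. Origin at the centre of the underside; its nozzle points along its own -x, roughly at the turntable's axis.
- nozzle (a point): Mouth of the mister's nozzle, 55 mm in front (-x) of the bottle's axis and 140 mm above the shelf; its axes are the mister's: it sprays along its -x.
- lever_pad (a point): Point on top of the mister's lever where it is pressed down, 66 mm from the pivot. The lever is a flat grey bar 88 mm long, 26 mm wide, 8 mm thick over the head, pivot over the nozzle end, rising backwards (+x of the mister) at 23 degrees; the pad is about 198 mm above the shelf and goes down about 23 mm.
- lever (a joint): Turn of the mister's lever: 0 at rest (up), 0.36 rad fully pressed down; a spring lifts it, about 6 N at the pad when fully down.
- dibber: Bamboo dibber lying on the shelf, 200 mm long, 28 mm thick; origin under its middle.
- tin: Steel tin standing on the shelf, 80 mm across, 110 mm high; origin under its centre.
Not all that is in view belongs to the job. What is shaped like the mister but green or purple is not meant.

How it is judged:
By the outcome, as a careful person would: the job done as asked, in the order asked, and still so for the second after the job is handed in, with the robot touching nothing.
It also fails if it takes over 70 s, if anything falls off the work surface, if the arm or the gripper's body presses on something with over 40 N, if the wrist force passes 120 N, or if a joint passes its speed limit or range.

## Working session

There is one attempt and no reset: what is moved stays moved. The work goes in short steps, Python scripts to look and compute and a shell command to move; the robot and the scene stay as the last step left them, time stands still between calls to the robot, and variables do not carry over. Pictures are saved under pics/ and viewed, and the job is handed in when it is done.

```bash
ls; mkdir -p pics
cat > h.py <<'E'
import numpy as np, cv2
from cell import get_obs, viewer, job, robot
def snap(n,f=None):
    s=viewer.snapshot(n); 
    if f: cv2.imwrite('pics/'+f,cv2.cvtColor(s['img'],cv2.COLOR_RGB2BGR))
    return s
def ray(s,u,v,z):
    K=np.array(s['camera_matrix']);R=np.array(s['R']);t=np.array(s['t'])
    c=-R.T@t; d=R.T@np.linalg.inv(K)@np.array([u,v,1.]); return c+d*(z-c[2])/d[2]
def proj(s,X):
    K=np.array(s['camera_matrix']);p=K@(np.array(s['R'])@np.array(X)+np.array(s['t']));return p[:2]/p[2]
E
python3 - <<'E'
from h import *
import pickle
o=get_obs();print(o['clock'],o['position'],o['tcp_rot'],o['gripper_width'],robot.pinch_z)
d={}
for n in['scene','top','wrist']:
    s=snap(n,n+'0.png');d[n]=s
    print(n,s['camera_matrix'],-np.array(s['R']).T@s['t'])
pickle.dump(d,open('s0.pkl','wb'))
E
```

```text
pics
0.0 [0.15418817 0.60481317 0.22993508] [ 0.19418505  1.56244165 -0.19800327] 0.9986559388887475 0.0187
scene [[540.75942823   0.         291.01961903]
 [  0.         540.75942823 214.21896847]
 [  0.           0.           1.        ]] [ 1.77493177 -0.2987621   1.17432309]
top [[445.24011537   0.         274.74556785]
 [  0.         445.24011537 209.43403685]
 [  0.           0.           1.        ]] [0.42571824 0.07469657 1.49231967]
wrist [[322.12776227   0.         270.57128524]
 [  0.         322.12776227 204.20877869]
 [  0.           0.           1.        ]] [0.08994694 0.62084136 0.3726349 ]
```

View pics/scene0.png

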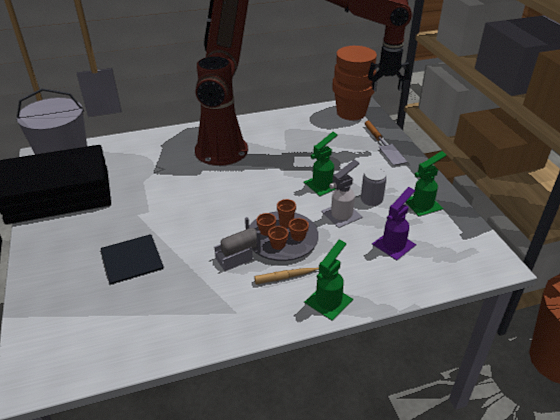

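View pics/top0.png

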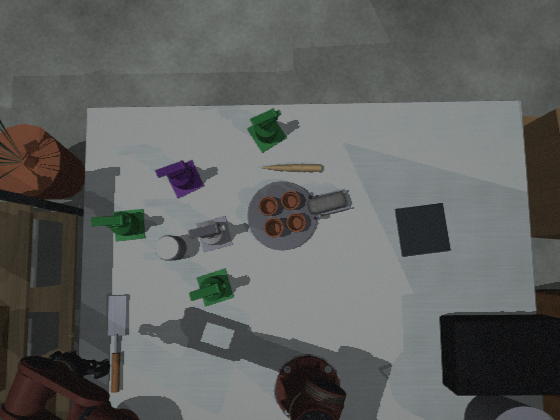

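View pics/wrist0.png

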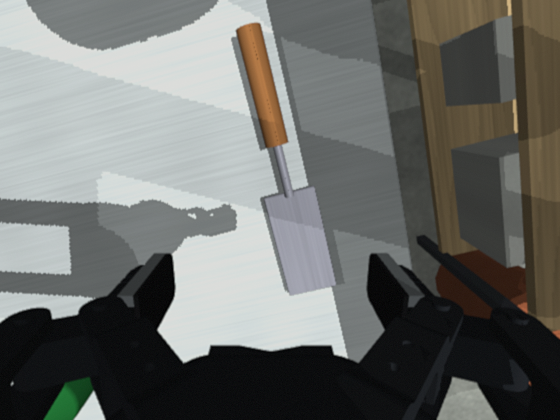

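Top view: white mister at about (212,233) and lookalikes in green at (266,130), (127,223), (213,288) and purple at (183,178). Only the white-bottle one fits. The stone is at (328,202), the tray at (282,215) and the slate at (423,229). I'll enlarge to confirm.

Run:
```python
from h import *
a=cv2.imread('pics/top0.png')[145:275,155:365]
cv2.imwrite('pics/c1.png',cv2.resize(a,None,fx=3.8,fy=3.8,interpolation=cv2.INTER_CUBIC))
a=cv2.imread('pics/scene0.png')[150:290,200:400]
cv2.imwrite('pics/c2.png',cv2.resize(a,None,fx=4,fy=4,interpolation=cv2.INTER_CUBIC))
```

```text
(no output)
```

View pics/c1.png

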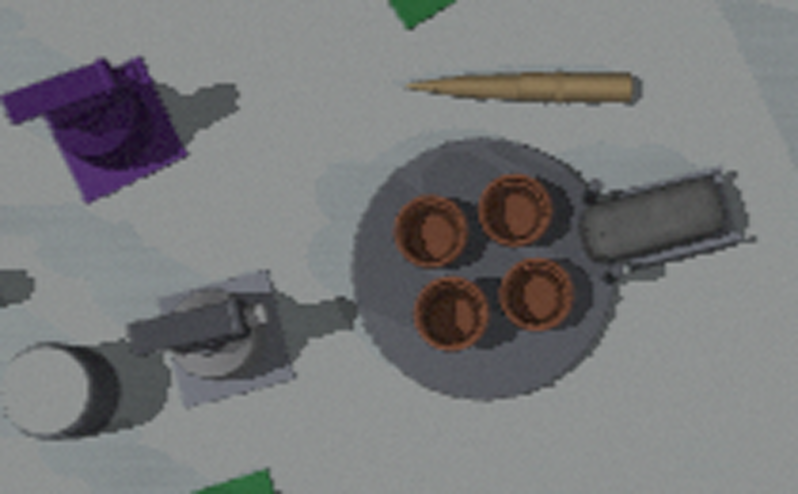

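View pics/c2.png

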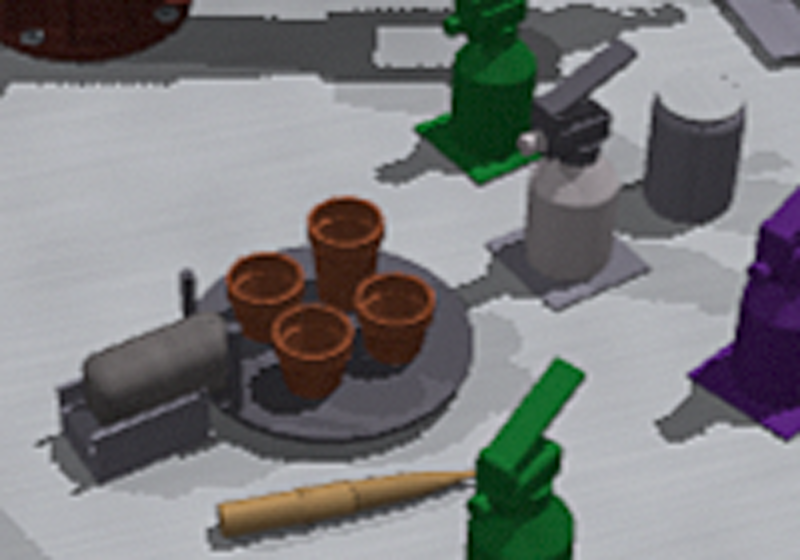

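Run:
```python
from h import *
import pickle
d=pickle.load(open('s0.pkl','rb'));s=d['top'];sc=d['scene']
im=s['img'];hsv=cv2.cvtColor(im,cv2.COLOR_RGB2HSV)
for p in [(283,213),(260,220),(328,202),(423,229),(222,242),(200,234),(350,196),(218,219),(170,247),(205,230)]: print(p,im[p[1],p[0]],hsv[p[1],p[0]])
# pots
m=cv2.inRange(hsv,(0,110,40),(15,255,255));m[:,:240]=0;m[:,320:]=0;m[:170]=0;m[250:]=0
n,l,st,c=cv2.connectedComponentsWithStats(m)
for i in range(1,n):
    if st[i,4]<60: continue
    x,y,w,h=st[i,:4];u=x+w/2-.5;v=y+h/2-.5
    print('pot',u,v,w,h,'z75',ray(s,u,v,.075)[:2],'z101',ray(s,u,v,.101)[:2])
    for z in(.075,.101): print('   scene px',proj(sc,ray(s,u,v,z)))
# slate
g=cv2.cvtColor(im,cv2.COLOR_RGB2GRAY)
m=(g<60).astype(np.uint8);m[:,:385]=0;m[:,460:]=0;m[:195]=0;m[265:]=0
c=max(cv2.findContours(m,0,2)[0],key=cv2.contourArea);r=cv2.minAreaRect(c);print('slate',r,ray(s,*r[0],.012))
```

```text
(283, 213) [76 78 83] [111  22  83]
(260, 220) [82 83 90] [116  23  90]
(328, 202) [90 89 89] [ 0  3 90]
(423, 229) [35 38 41] [105  37  41]
(222, 242) [61 64 66] [102  19  66]
(200, 234) [71 71 78] [120  23  78]
(350, 196) [132 133 133] [ 90   2 133]
(218, 219) [113 116 124] [112  23 124]
(170, 247) [140 142 142] [ 90   4 142]
(205, 230) [68 70 76] [113  27  76]
pot 290.0 200.0 19 19 z75 [0.60456888 0.04853454] z101 [0.60128796 0.04901447]
   scene px [278.13631274 231.99250698]
   scene px [277.90810314 224.84014794]
pot 268.0 205.5 19 18 z75 [0.58775042 0.11927049] z101 [0.58477803 0.1184528 ]
   scene px [298.46392207 223.91974419]
   scene px [298.04503686 216.96859645]
pot 295.5 222.0 20 19 z75 [0.53363691 0.03204693] z101 [0.5316572  0.03282932]
   scene px [266.47786209 218.54525217]
   scene px [266.36644017 211.71959217]
pot 273.0 227.0 19 19 z75 [0.51855487 0.10398622] z101 [0.51685183 0.10344892]
   scene px [286.96798116 211.18579542]
   scene px [286.66745846 204.53996572]
slate ((422.5499572753906, 229.3499755859375), (48.36610412597656, 48.790367126464844), 81.8698959350586) [ 0.50879687 -0.38951847  0.012     ]
```

Run:
```python
from h import *
import pickle
d=pickle.load(open('s0.pkl','rb'));s=d['top'];sc=d['scene']
f=lambda x,y:(155+x/3.8-.37,145+y/3.8-.37)   # resize half-pixel offset
g=lambda x,y:(200+x/4-.37,150+y/4-.37)
A=np.array([.561,.076])
P=[ray(s,*f(*p),.005)[:2] for p in[(158,300),(265,270),(297,377),(187,407)]]
c=np.mean(P,0);print('foot',c,[np.linalg.norm(P[i]-P[i-1]) for i in range(4)])
v=(P[0]-P[1])+(P[3]-P[2]);print('mister +x yaw',np.degrees(np.arctan2(v[1],v[0])))
w=(P[1]-P[2])+(P[0]-P[3]);print(np.degrees(np.arctan2(w[1],w[0])), 'dir from axis to mister',np.degrees(np.arctan2(*(c-A)[::-1])))
def tri(a,b):
    L=[]
    for S,p in((s,a),(sc,b)):
        K=np.array(S['camera_matrix']);R=np.array(S['R']);t=np.array(S['t']);L.append(K@np.c_[R,t])
    X=cv2.triangulatePoints(L[0],L[1],np.array(a,float),np.array(b,float))[:,0];return X[:3]/X[3]
print('nozzle tri',tri(f(260,314),g(526,142)), 'ray',ray(s,*f(260,314),.14))
for p in[(592,187),(612,272)]: 
    q=ray(s,*f(*p),.109);print('peg',q,np.linalg.norm(q[:2]-A),np.degrees(np.arctan2(*(q[:2]-A)[::-1])))
print('lever pivot tip/back',ray(s,*f(238,318),.172),ray(s,*f(132,343),.208))
```

```text
foot [0.50323931 0.302268  ] [np.float64(0.09802669122355923), np.float64(0.09809666021003267), np.float64(0.09884714449880228), np.float64(0.09996560791657459)]
mister +x yaw 104.78711749711145
16.05618407012007 dir from axis to mister 104.32037537469003
nozzle tri [0.5146885  0.25294567 0.14237825] ray [0.51537546 0.25491027 0.14      ]
peg [ 0.61885832 -0.0150352   0.109     ] 0.10786562195512917 -57.561600221625895
peg [ 0.54834083 -0.03003135  0.109     ] 0.10678436603298289 -96.80836238627224
lever pivot tip/back [0.51032991 0.26790675 0.172     ] [0.48995954 0.34348904 0.208     ]
```

```bash
cat >> h.py <<'E'
from scipy.spatial.transform import Rotation as Ro
def plan(pos,yaw):   # yaw deg: direction of tool y in world xy, tool x down
    o=get_obs();R=Ro.from_rotvec(o['tcp_rot']).as_matrix();p=np.array(o['position'])
    x=np.array([0,0,-1.]);y=np.array([np.cos(np.radians(yaw)),np.sin(np.radians(yaw)),0]);T=np.c_[x,y,np.cross(x,y)]
    print('tool y yaw now',np.degrees(np.arctan2(R[1,1],R[0,1])),'shift mm',np.round((R.T@(np.array(pos)-p))*1000,1),'turn',np.round(Ro.from_matrix(R.T@T).as_rotvec(),3))
E
python3 - <<'E'
from h import *
import pickle
d=pickle.load(open('s0.pkl','rb'));s=d['top']
f=lambda x,y:(155+x/3.8-.37,145+y/3.8-.37)
A=np.array([.561,.076])
for p in[(584,222),(727,190),(655,208)]:
  for z in(.07,.085): q=ray(s,*f(*p),z);print('stone',q,np.linalg.norm(q[:2]-A),np.degrees(np.arctan2(*(q[:2]-A)[::-1])))
u=np.array([np.cos(np.radians(-77.2)),np.sin(np.radians(-77.2))]);print('pred at r=.165',A+.165*u)
print(get_obs()['q'])
for yw in(12.8,-167.2): plan([A[0]+.160*u[0],A[1]+.160*u[1],.28],yw)
E
```

```text
stone [ 0.59453395 -0.01022614  0.07      ] 0.09251742044834953 -68.74859320196038
stone [ 0.59275359 -0.00933053  0.085     ] 0.0910471882918154 -69.58852627860186
stone [ 0.62018708 -0.13156866  0.07      ] 0.2158422079752702 -74.0847868671964
stone [ 0.61813618 -0.12939336  0.085     ] 0.21319233907991178 -74.4545335475597
stone [ 0.60565847 -0.07042025  0.07      ] 0.15307928425380163 -73.03818943843677
stone [ 0.60376079 -0.06888982  0.085     ] 0.15106801712909412 -73.55728633932173
pred at r=.165 [ 0.5975555  -0.08489964]
[ 1.20878745e+00  2.17629827e-01  1.61459460e+00 -1.83704075e-05
  1.31132046e+00 -1.12218769e-01]
tool y yaw now 75.68836332399408 shift mm [ -48.8 -554.6  597.8] turn [1.098e+00 1.000e-03 2.000e-03]
tool y yaw now 75.68836332399408 shift mm [ -48.8 -554.6  597.8] turn [-2.044e+00 -2.000e-03  1.000e-03]
```

```bash
python3 -m creep '[-50,0,0,0,0,0, -50,-550,598,1.1,0,0, -50,-550,598,1.1,0,0, -50,-550,598,1.1,0,0, -50,-550,598,1.1,0,0, -50,-550,598,1.1,0,0, -50,-550,598,1.1,0,0, -50,-550,598,1.1,0,0, -50,-550,598,1.1,0,0, -50,-550,598,1.1,0,0, -50,-550,598,1.1,0,0, -50,-550,598,1.1,0,0]' 1
```

```text
clock: 1.65
position: [0.5304, 0.0277, 0.2812]
tcp_rot: [1.046, 1.306, -1.045]
contact_force: [0.4, 1.1, 0.8]
gripper_width: 0.998
```

Run:
```python
from h import *
plan([.60,-.075,.28],12.8)
```

```text
tool y yaw now 12.636917748681459 shift mm [  1.1  45.4 115.4] turn [-0.003 -0.    -0.   ]
```

```bash
python3 -m creep '[0,45,115,0,0,0, 0,45,115,0,0,0, 0,45,115,0,0,0, 0,45,115,0,0,0]'
python3 - <<'E'
from h import *
import pickle
s=snap('wrist','w1.png');pickle.dump(s,open('w1.pkl','wb'))
im=cv2.imread('pics/w1.png');cv2.imwrite('pics/w1b.png',cv2.resize(im,(784,588),interpolation=cv2.INTER_CUBIC))
print(-np.array(s['R']).T@s['t'],get_obs()['position'])
E
```

```text
clock: 2.15
position: [0.5983, -0.0725, 0.2805]
tcp_rot: [1.045, 1.308, -1.046]
contact_force: [-0.5, 0.1, 0.4]
gripper_width: 0.996
[ 0.5838213  -0.00876178  0.42314739] [ 0.59813315 -0.07182277  0.28082932]
```

View pics/w1b.png

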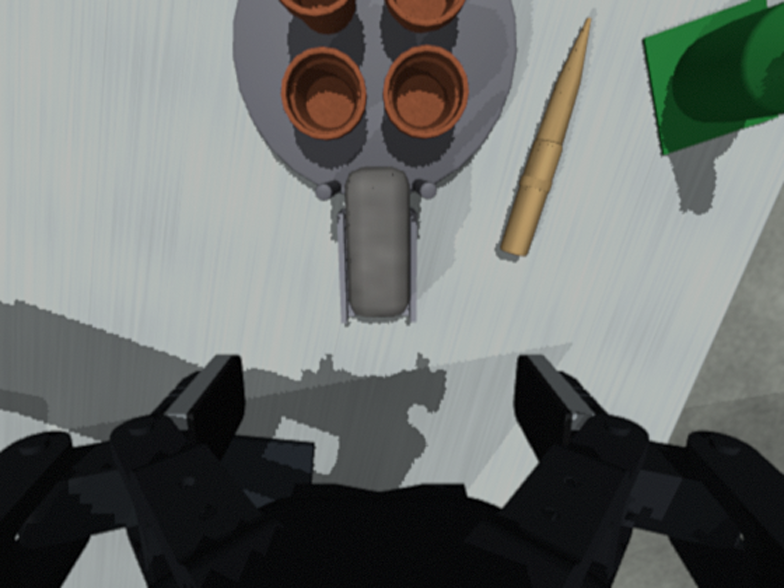

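The wrist view (at 1.4×) shows the stone at x 346–410, y 168–318. The peg tops are at (323,190) and (428,190), and the wall tops are symmetric about x≈378.

Run:
```python
from h import *
import pickle
s=pickle.load(open('w1.pkl','rb'))
f=lambda x,y,z:ray(s,(x+.5)/1.4-.5,(y+.5)/1.4-.5,z)[:2]
a=f(378,169,.072);b=f(378.5,318,.060);print('stone ends',a,b,np.linalg.norm(a-b))
l=f(346,243,.065);r=f(410,243,.065);print('sides',l,r,np.linalg.norm(l-r),(l+r)/2)
p=f(324,189,.109);q=f(428,189,.109);print('pegs',p,q,np.linalg.norm(p-q),(p+q)/2)
w=f(342,243,.05);v=f(414,243,.05);print('walls',w,v,np.linalg.norm(w-v),(w+v)/2)
d=p-q;n=np.array([-d[1],d[0]])/np.linalg.norm(d);print('fork dir',np.degrees(np.arctan2(*n[::-1])),n,'axis=',(p+q)/2-.104*n,(p+q)/2+.104*n)
e=b-a;print('stone dir',np.degrees(np.arctan2(e[1],e[0])))
```

```text
stone ends [ 0.58326928 -0.01244695] [ 0.61039614 -0.13217899] 0.1227665648573353
sides [ 0.57073419 -0.07419666] [ 0.62081501 -0.0629673 ] 0.051324335083953065 [ 0.5957746  -0.06858198]
pegs [ 0.55026491 -0.03299346] [ 0.61946947 -0.01749055] 0.07091976060704785 [ 0.58486719 -0.02524201]
walls [ 0.56692409 -0.07766864] [ 0.6256247  -0.06450651] 0.060158150187354265 [ 0.59627439 -0.07108757]
fork dir -77.37330365109406 [ 0.21859794 -0.97581501] axis= [0.56213301 0.07624276] [ 0.60760138 -0.12672677]
stone dir -77.23440325971544
```

Run:
```python
from h import *
plan([.597,-.0725,.055],12.7)
```

```text
tool y yaw now 12.696053176415585 shift mm [225.8  -1.    0.7] turn [-0.    -0.001  0.001]
```

```bash
python3 -m creep '[50,-1,1,0,0,0, 100,-1,1,0,0,0, 150,-1,1,0,0,0, 185,-1,1,0,0,0, 210,-1,1,0,0,0, 224,-1,1,0,0,0, 224,-1,1,0,0,0, 224,-1,1,0,0,0]'
python3 - <<'E'
from h import *
s=snap('wrist','w2.png');print(get_obs()['position'])
E
```

```text
clock: 3.2
position: [0.5992, -0.0738, 0.0589]
tcp_rot: [1.045, 1.303, -1.043]
contact_force: [0.8, -0.3, -0.4]
gripper_width: 1.003
[ 0.59950582 -0.07400364  0.05915133]
```

View pics/w2.png

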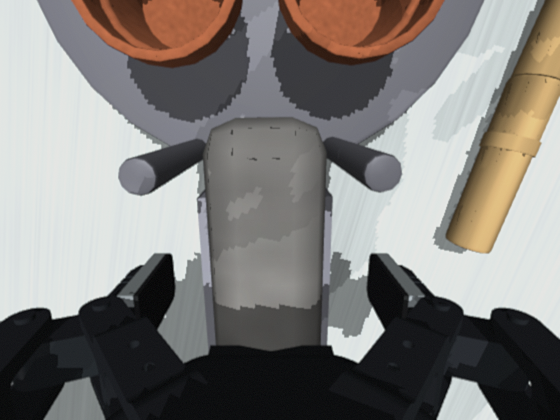

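The stone (x 206–328) sits centred between the fingers (172 and 369), so I'll close.

```bash
python3 -m creep '[2,-2,0,0,0,0, 2,-2,0,0,0,0, 2,-2,0,0,0,0, 2,-2,0,0,0,0, 2,-2,0,0,0,0, 2,-2,0,0,0,0, 2,-2,0,0,0,0, 2,-2,0,0,0,0]' 0
python3 -m creep '[-10,0,0,0,0,0, -20,0,0,0,0,0, -40,0,0,0,0,0, -70,0,0,0,0,0, -110,0,0,0,0,0, -150,0,0,0,0,0, -150,0,0,0,0,0]'
python3 - <<'E'
from h import *
s=snap('wrist','w3.png');print(get_obs()['position'])
plan([.509,-.3895,.2],12.7)
E
```

```text
clock: 4.25
position: [0.597, -0.0747, 0.0562]
tcp_rot: [1.045, 1.304, -1.044]
contact_force: [0.0, -1.4, 5.4]
gripper_width: 0.57
clock: 5.12
position: [0.5993, -0.0752, 0.211]
tcp_rot: [1.047, 1.296, -1.04]
contact_force: [0.2, -0.7, -5.3]
gripper_width: 0.572
[ 0.59720655 -0.0747058   0.20755166]
tool y yaw now 12.659855292470793 shift mm [   7.6 -155.1  287.8] turn [-0.001  0.002 -0.004]
```

View pics/w3.png

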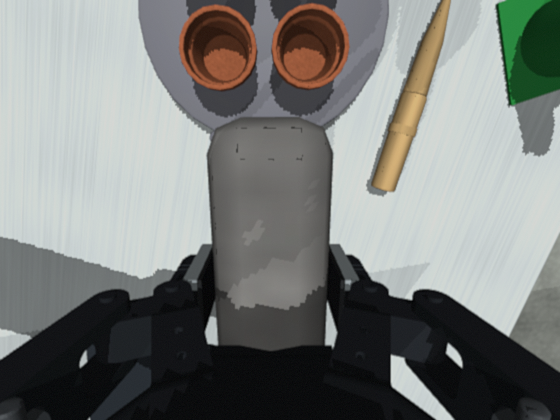

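```bash
python3 -m creep '[0,-26,48,0,0,0, 0,-52,96,0,0,0, 0,-78,144,0,0,0, 0,-104,192,0,0,0, 0,-130,240,0,0,0, 0,-154,289,0,0,0, 0,-154,289,0,0,0, 0,-154,289,0,0,0, 0,-154,289,0,0,0]'
python3 - <<'E'
from h import *
import pickle
s=snap('wrist','w4.png');print(get_obs()['position'],get_obs()['tcp_rot'])
s=snap('top','t4.png');
plan([.509,-.392,.0395],12.7)
im=s['img'];g=cv2.cvtColor(im,cv2.COLOR_RGB2GRAY)
E
```

```text
clock: 6.3
position: [0.5089, -0.3882, 0.2035]
tcp_rot: [1.045, 1.31, -1.044]
contact_force: [-0.4, -0.1, -5.0]
gripper_width: 0.574
[ 0.50922959 -0.38834598  0.20410528] [ 1.04428915  1.30869392 -1.04360455]
tool y yaw now 12.765499284376713 shift mm [165.1  -1.1   3.5] turn [ 0.001 -0.001  0.001]
```

View pics/w4.png

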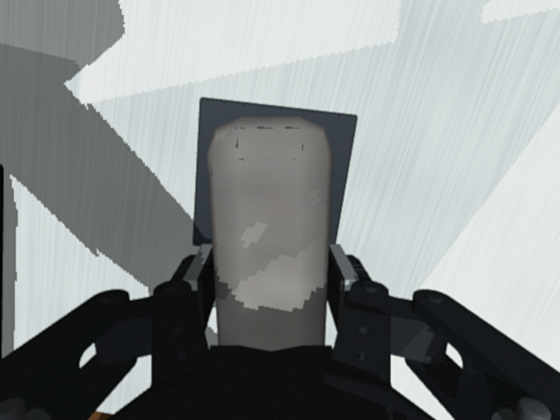

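View pics/t4.png

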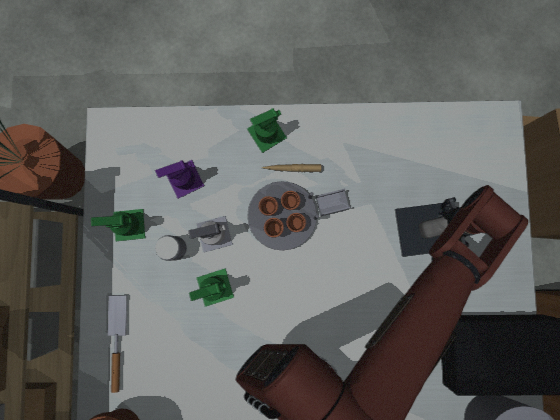

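```bash
python3 -m creep '[40,0,3,0,0,0, 80,-1,3,0,0,0, 115,-1,3,0,0,0, 140,-1,3,0,0,0, 155,-1,3,0,0,0, 161,-1,3,0,0,0, 161,-1,3,0,0,0, 161,-1,3,0,0,0]'
python3 - <<'E'
from h import *
o=get_obs();print(o['position'],o['contact_force'])
s=snap('scene','s5.png')
im=cv2.imread('pics/s5.png');cv2.imwrite('pics/s5b.png',cv2.resize(im[180:310,60:230],None,fx=4.5,fy=4.5,interpolation=cv2.INTER_CUBIC))
E
```

```text
clock: 7.4
position: [0.5099, -0.3942, 0.0459]
tcp_rot: [1.044, 1.303, -1.045]
contact_force: [0.2, 0.1, -5.6]
gripper_width: 0.572
[ 0.50994738 -0.3941684   0.04591927] [ 0.24504932  0.1486352  -5.62662073]
```

View pics/s5b.png

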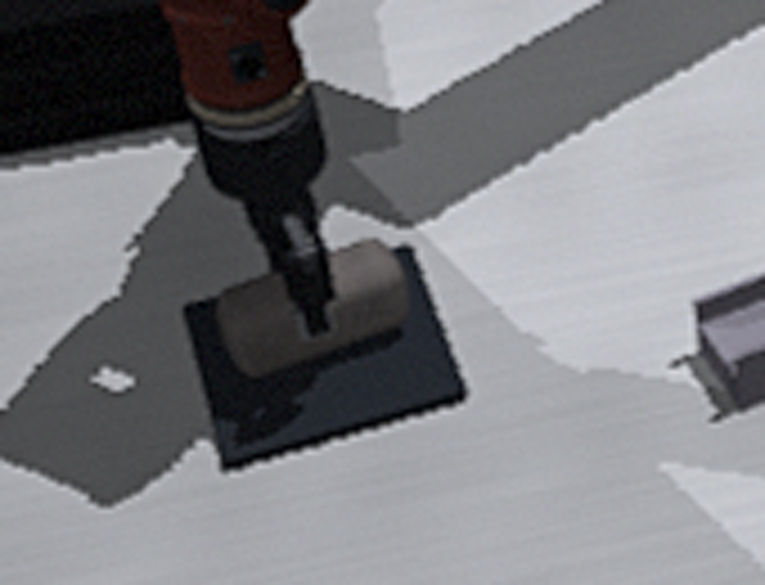

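```bash
python3 -m creep '[3,0,-2,0,0,0, 5,0,-2,0,0,0, 6,0,-2,0,0,0, 6,0,-2,0,0,0, 6,0,-2,0,0,0]'
```

```text
clock: 8.07
position: [0.5085, -0.3914, 0.0383]
tcp_rot: [1.045, 1.306, -1.045]
contact_force: [0.0, -0.5, -5.2]
gripper_width: 0.575
```

```bash
python3 -m creep '[1,0,0,0,0,0, 1,0,0,0,0,0, 2,0,0,0,0,0, 2,0,0,0,0,0]'
```

```text
clock: 8.57
position: [0.5086, -0.3914, 0.0382]
tcp_rot: [1.045, 1.306, -1.045]
contact_force: [-4.9, 3.7, 7.4]
gripper_width: 0.575
```

Contact: the force reads +7.4 N up, so the stone is resting on the slate. Next I release it, rise and check.

```bash
python3 -m creep '[0,0,0,0,0,0, 0,0,0,0,0,0, 0,0,0,0,0,0, 0,0,0,0,0,0, 0,0,0,0,0,0]' 1
python3 -m creep '[-20,0,0,0,0,0, -60,0,0,0,0,0, -110,0,0,0,0,0, -160,0,0,0,0,0, -220,0,0,0,0,0, -220,0,-40,0,0,0, -220,0,-100,0,0,0, -220,0,-100,0,0,0, -220,0,-100,0,0,0]'
python3 - <<'E'
from h import *
import pickle
s=snap('wrist','w6.png');pickle.dump(s,open('w6.pkl','wb'))
plan([.5849,-.0252,.20],12.7)
E
```

```text
clock: 9.2
position: [0.5086, -0.3914, 0.0362]
tcp_rot: [1.045, 1.306, -1.045]
contact_force: [-0.3, -0.1, 0.4]
gripper_width: 1.002
clock: 10.32
position: [0.487, -0.2941, 0.2579]
tcp_rot: [1.044, 1.303, -1.044]
contact_force: [0.1, 0.1, -0.1]
gripper_width: 0.995
tool y yaw now 12.655069777069057 shift mm [  57.4  154.3 -241.7] turn [-0.001  0.002 -0.001]
```

View pics/w6.png

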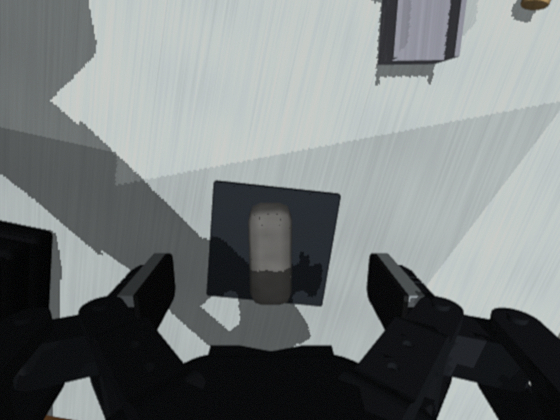

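Run:
```python
from h import *
import pickle
s=pickle.load(open('w6.pkl','rb'))
P=[ray(s,*p,.012)[:2] for p in[(215,181),(341,195),(323,305),(207,292)]]
print('slate',np.mean(P,0),[np.linalg.norm(P[i]-P[i-1]) for i in range(4)])
a=ray(s,270,203.5,.055)[:2];b=ray(s,270,303,.04)[:2];print('stone',(a+b)/2,np.linalg.norm(a-b))
```

```text
slate [ 0.50946428 -0.38823769] [np.float64(0.1534687476798983), np.float64(0.15646997340703397), np.float64(0.1555809586152767), np.float64(0.15883393538176432)]
stone [ 0.50719083 -0.38728576] 0.1346676692382874
```

```bash
python3 -m creep '[57,31,-48,0,0,0, 57,62,-96,0,0,0, 57,93,-145,0,0,0, 57,124,-193,0,0,0, 57,154,-241,0,0,0, 57,154,-241,0,0,0, 57,154,-241,0,0,0, 57,154,-241,0,0,0]' 0
python3 - <<'E'
from h import *
import pickle
s=snap('wrist','w7.png');pickle.dump(s,open('w7.pkl','wb'))
plan([.5856,-.028,.07],12.7)
print(get_obs()['position'])
E
```

```text
clock: 11.38
position: [0.5841, -0.0267, 0.1993]
tcp_rot: [1.046, 1.304, -1.047]
contact_force: [0.1, 0.4, 0.2]
gripper_width: -0.0
tool y yaw now 12.521195706599649 shift mm [129.3   1.3   1.6] turn [-0.003  0.     0.   ]
[ 0.58396311 -0.02664272  0.19933489]
```

View pics/w7.png

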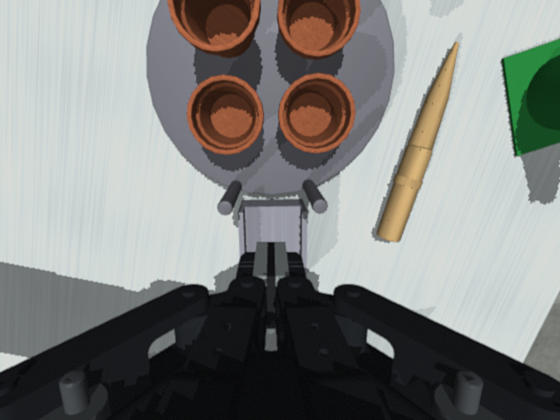

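```bash
python3 -m creep '[30,1,2,0,0,0, 60,1,2,0,0,0, 90,1,2,0,0,0, 115,1,2,0,0,0, 124,1,2,0,0,0, 124,1,2,0,0,0, 124,1,2,0,0,0]'
python3 - <<'E'
from h import *
s=snap('wrist','w8.png')
o=get_obs();R=Ro.from_rotvec(o['tcp_rot']).as_matrix();p=np.array(o['position']);print(p,R[:,1],o['q'])
A=np.array([.5618,.0762])
# arc targets: fork angle phi (deg), finger rotates with it; rows in tool frame
for k in range(0,61,4):
    phi=np.radians(-77.3-k);P=np.r_[A+.107*np.array([np.cos(phi),np.sin(phi)]),.0735]
    print(k,np.round(R.T@(P-p)*1000,1),'rx',round(np.radians(k),3))
E
```

```text
clock: 12.3
position: [0.5866, -0.0271, 0.0768]
tcp_rot: [1.046, 1.303, -1.044]
contact_force: [0.2, 0.5, 0.0]
gripper_width: 0.004
[ 0.58671142 -0.02699201  0.07694766] [0.97574139 0.21890917 0.00274206] [-1.65449013e-01  3.13230296e-01  1.81093445e+00  1.99148166e-05
  1.01447476e+00 -3.86155229e-01]
0 [ 3.4 -1.6  0.9] rx 0.0
4 [ 3.4 -9.1  0.6] rx 0.07
8 [  3.4 -16.5  -0.2] rx 0.14
12 [  3.4 -23.9  -1.5] rx 0.209
16 [  3.4 -31.1  -3.3] rx 0.279
20 [  3.3 -38.2  -5.6] rx 0.349
24 [  3.3 -45.2  -8.4] rx 0.419
28 [  3.3 -51.9 -11.6] rx 0.489
32 [  3.3 -58.3 -15.4] rx 0.559
36 [  3.2 -64.5 -19.5] rx 0.628
40 [  3.2 -70.4 -24.1] rx 0.698
44 [  3.2 -76.  -29.1] rx 0.768
48 [  3.2 -81.2 -34.5] rx 0.838
52 [  3.2 -86.  -40.2] rx 0.908
56 [  3.1 -90.4 -46.2] rx 0.977
60 [  3.1 -94.3 -52.6] rx 1.047
```

View pics/w8.png

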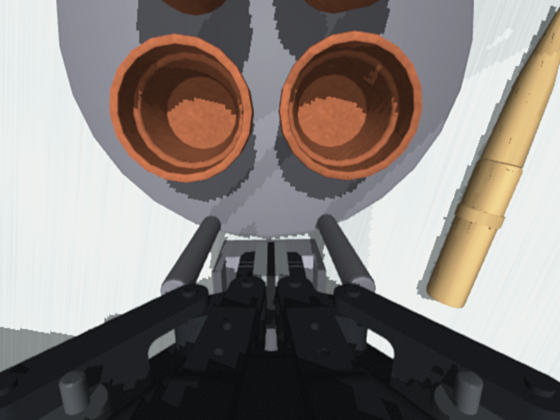

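```bash
python3 -m creep '[-8,-2,1,0,0,0, -8,-9,1,0.07,0,0, -8,-13,0,0.105,0,0, -8,-17,0,0.14,0,0, -8,-20,-1,0.175,0,0, -8,-24,-2,0.21,0,0, -8,-31,-3,0.28,0,0, -8,-38,-6,0.35,0,0, -8,-45,-8,0.42,0,0, -8,-52,-12,0.49,0,0, -8,-58,-15,0.56,0,0, -8,-58,-15,0.56,0,0]'
python3 - <<'E'
from h import *
s=snap('wrist','w9.png');s=snap('top','t9.png')
cv2.imwrite('pics/t9b.png',cv2.resize(cv2.imread('pics/t9.png')[145:275,155:365],None,fx=3.8,fy=3.8,interpolation=cv2.INTER_CUBIC))
o=get_obs();print(o['position'],o['contact_force'])
E
```

```text
clock: 13.85
position: [0.5247, -0.0244, 0.083]
tcp_rot: [1.454, 1.031, -1.455]
contact_force: [0.2, 0.2, 0.9]
gripper_width: 0.003
[ 0.52533452 -0.02460645  0.08317145] [-0.15930736  0.39820482 -0.23225294]
```

View pics/w9.png

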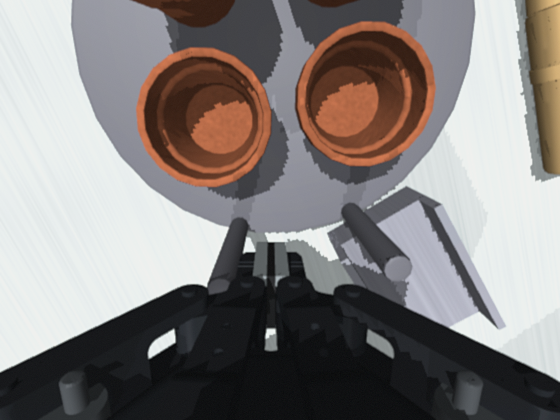

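View pics/t9b.png

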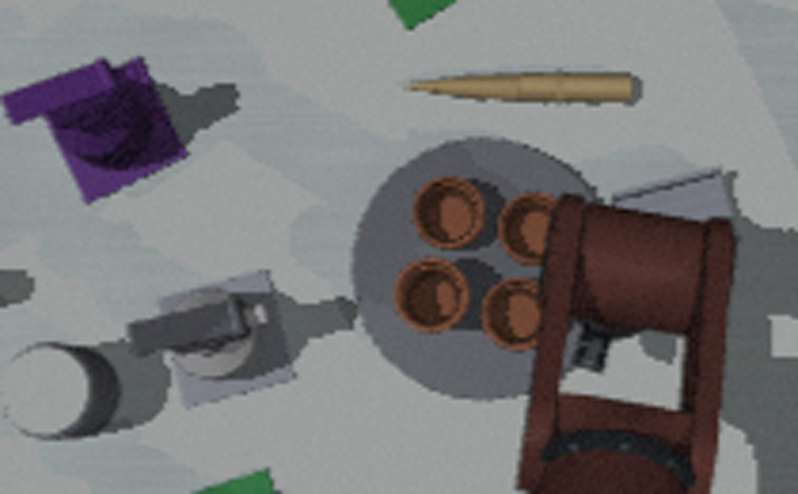

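```bash
cat >> h.py <<'E'
def tall(s,guess=None):
    hsv=cv2.cvtColor(s['img'],cv2.COLOR_RGB2HSV)
    m=cv2.inRange(hsv,(0,110,40),(15,255,255));m[:,:240]=0;m[:,320:]=0;m[:170]=0;m[250:]=0
    n,l,st,c=cv2.connectedComponentsWithStats(m);A=np.array([.5615,.0762])
    for i in range(1,n):
        if st[i,4]<60: continue
        x,y,w,h=st[i,:4];u=x+w/2-.5;v=y+h/2-.5
        r=[ray(s,u,v,z)[:2] for z in(.075,.101)]
        print('pot px',u,v,w,h,*[(np.round(q,4),round(np.linalg.norm(q-A),4),round(np.degrees(np.arctan2(*(q-A)[::-1])),1)) for q in r])
E
python3 - <<'E'
from h import *
tall({**__import__('pickle').load(open('s0.pkl','rb'))['top']});print()
tall(snap('top'))
o=get_obs();R=Ro.from_rotvec(o['tcp_rot']).as_matrix();p=np.array(o['position'])
A=np.array([.5618,.0762]);print(np.degrees(np.arctan2(*(p[:2]-A)[::-1])),np.linalg.norm(p[:2]-A),np.degrees(np.arctan2(R[1,1],R[0,1])))
for k in range(32,61,4):
    phi=np.radians(-77.3-k);P=np.r_[A+.107*np.array([np.cos(phi),np.sin(phi)]),.084]
    print(k,np.round(R.T@(P-p)*1000,1),'rx',round(np.radians(k-32),3))
E
```

```text
pot px 290.0 200.0 19 19 (array([0.6046, 0.0485]), np.float64(0.0512), np.float64(-32.7)) (array([0.6013, 0.049 ]), np.float64(0.0482), np.float64(-34.3))
pot px 268.0 205.5 19 18 (array([0.5878, 0.1193]), np.float64(0.0504), np.float64(58.6)) (array([0.5848, 0.1185]), np.float64(0.0482), np.float64(61.1))
pot px 295.5 222.0 20 19 (array([0.5336, 0.032 ]), np.float64(0.0522), np.float64(-122.3)) (array([0.5317, 0.0328]), np.float64(0.0526), np.float64(-124.5))
pot px 273.0 227.0 19 19 (array([0.5186, 0.104 ]), np.float64(0.0512), np.float64(147.1)) (array([0.5169, 0.1034]), np.float64(0.0523), np.float64(148.6))

pot px 273.0 200.5 19 18 (array([0.6037, 0.1031]), np.float64(0.05), np.float64(32.5)) (array([0.6004, 0.1025]), np.float64(0.047), np.float64(34.1))
pot px 300.5 222.5 38 54 (array([0.5318, 0.0161]), np.float64(0.067), np.float64(-116.3)) (array([0.5299, 0.0172]), np.float64(0.0669), np.float64(-118.2))
pot px 268.0 222.0 19 19 (array([0.5347, 0.1198]), np.float64(0.0511), np.float64(121.6)) (array([0.5327, 0.119 ]), np.float64(0.0515), np.float64(123.9))
-109.77521014122563 0.10722140216786952 -19.388768262865902
32 [-0.8  0.9 -0.2] rx 0.0
36 [-0.8 -6.6 -0.5] rx 0.07
40 [ -0.8 -14.   -1.2] rx 0.14
44 [ -0.8 -21.4  -2.5] rx 0.209
48 [ -0.8 -28.6  -4.3] rx 0.279
52 [ -0.8 -35.7  -6.6] rx 0.349
56 [ -0.8 -42.6  -9.4] rx 0.419
60 [ -0.7 -49.4 -12.7] rx 0.489
```

```bash
python3 -m creep '[0,-7,-1,0.07,0,0, 0,-14,-1,0.14,0,0, 0,-21,-2,0.21,0,0, 0,-28,-4,0.28,0,0, 0,-32,-5,0.315,0,0, 0,-35,-6,0.34,0,0, 0,-35,-6,0.34,0,0, 0,-35,-6,0.34,0,0]'
python3 - <<'E'
from h import *
tall(snap('top'))
E
python3 -m creep '[0,6,0,0,0,0, -50,6,0,0,0,0, -100,6,0,0,0,0, -150,6,0,0,0,0, -190,6,-30,0,0,0, -190,6,-60,0,0,0, -190,6,-60,0,0,0, -190,6,-60,0,0,0]'
python3 - <<'E'
from h import *
tall(snap('top'))
s=snap('wrist','w10.png');s=snap('top','t10.png')
o=get_obs();print(o['position'],o['q'])
E
```

```text
clock: 15.0
position: [0.4944, -0.0074, 0.0832]
tcp_rot: [1.689, 0.808, -1.69]
contact_force: [-0.8, -0.0, 0.1]
gripper_width: -0.004
pot px 278.0 198.0 19 19 (array([0.6116, 0.0869]), np.float64(0.0512), np.float64(12.1)) (array([0.6081, 0.0867]), np.float64(0.0478), np.float64(12.7))
pot px 298.0 224.5 43 50 (array([0.5256, 0.0242]), np.float64(0.0632), np.float64(-124.7)) (array([0.5237, 0.0251]), np.float64(0.0635), np.float64(-126.5))
pot px 266.0 217.0 19 19 (array([0.5508, 0.126 ]), np.float64(0.0509), np.float64(102.1)) (array([0.5485, 0.1251]), np.float64(0.0506), np.float64(104.8))
clock: 16.05
position: [0.5362, 0.0351, 0.2723]
tcp_rot: [1.687, 0.808, -1.691]
contact_force: [0.1, -0.6, -0.2]
gripper_width: -0.003
pot px 288.0 215.5 63 68 (array([0.5548, 0.0557]), np.float64(0.0216), np.float64(-108.2)) (array([0.5524, 0.056 ]), np.float64(0.0222), np.float64(-114.3))
[0.53604768 0.03487349 0.27237495] [-6.55461825e-02 -1.88734980e-03  1.77465071e+00 -3.03836627e-04
  1.37072518e+00  6.14324670e-01]
```

View pics/w10.png

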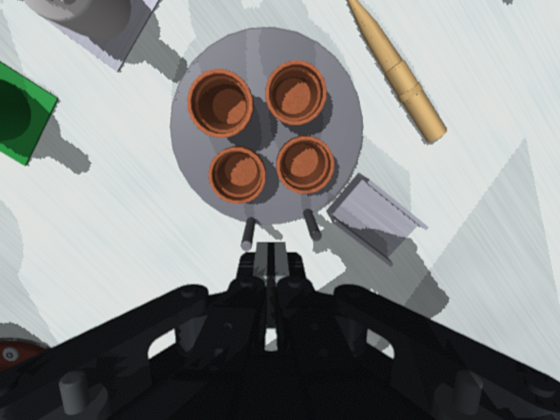

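Run:
```python
from h import *
plan([.553,.10,.33],15)
```

```text
tool y yaw now -38.95030726637095 shift mm [-57.7 -27.8 -61.2] turn [-0.942  0.001  0.002]
```

```bash
python3 -m creep '[-50,0,0,-0.17,0,0, -58,-28,-61,-0.34,0,0, -58,-28,-61,-0.51,0,0, -58,-28,-61,-0.68,0,0, -58,-28,-61,-0.85,0,0, -58,-28,-61,-0.942,0,0, -58,-28,-61,-0.942,0,0, -58,-28,-61,-0.942,0,0]'
python3 - <<'E'
from h import *
import pickle
s=snap('wrist','w11.png');pickle.dump(s,open('w11.pkl','wb'))
im=cv2.imread('pics/w11.png');cv2.imwrite('pics/w11b.png',cv2.resize(im[:300,:],(784,420),interpolation=cv2.INTER_CUBIC))
E
```

```text
clock: 17.2
position: [0.5532, 0.1002, 0.3311]
tcp_rot: [1.015, 1.322, -1.015]
contact_force: [0.4, -0.3, 0.7]
gripper_width: 0.003
```

View pics/w11b.png

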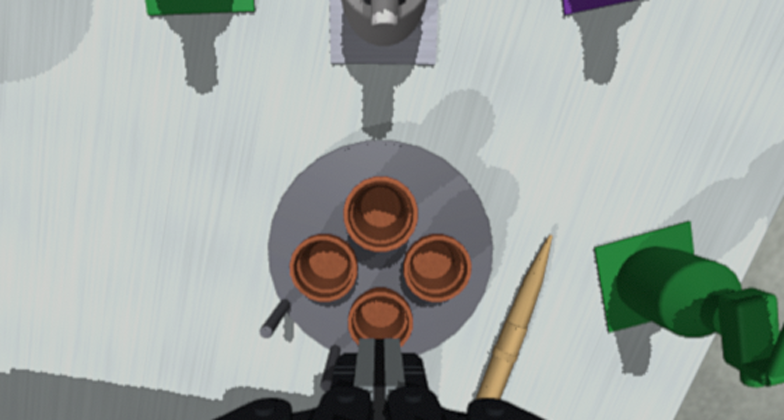

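Run:
```python
from h import *
import pickle
s=pickle.load(open('w11.pkl','rb'))
f=lambda x,y,z:ray(s,(x+.5)/1.4-.5,(y+.5)/1.4-.5,z)[:2]
a=f(331,63.5,.005);b=f(437,65.5,.005)
for q in(a,b):print(q)
e=b-a;n=np.array([-e[1],e[0]])/np.linalg.norm(e);print('foot edge',np.linalg.norm(e),'yaw+x',np.degrees(np.arctan2(*n[::-1])))
c=(a+b)/2+.05*n;nz=f(383,16,.14);pot=f(381,213,.101);print('c',c,'nozzle',nz,'pot',pot,'nozzle pred',c-.055*n)
A=f(380.5,246,.025);print('axis',A)
for yaw in(104,105,106):
  u=np.array([np.cos(np.radians(yaw)),np.sin(np.radians(yaw))]);cr=lambda p,q:u[0]*(p-q)[1]-u[1]*(p-q)[0]
  print(yaw,'pot lateral from line(c)',cr(pot,c),'from nozzle',cr(pot,nz),'axis lateral',cr(A,c),'nozzle vs c',cr(nz,c))
print(np.degrees(np.arctan2(*(pot-A)[::-1])),np.degrees(np.arctan2(*(pot-np.array([.5615,.0762]))[::-1])),np.linalg.norm(pot-A))
```

```text
[0.46798155 0.24019997]
[0.56572085 0.26449724]
foot edge 0.10071409003260527 yaw+x 103.96032186674388
c [0.50478871 0.30087176] nozzle [0.51407006 0.25479216] pot [0.54740915 0.12602465] nozzle pred [0.51805745 0.24749629]
axis [0.5578079  0.08641448]
104 pot lateral from line(c) 0.0009449077768469497 from nozzle -0.001197097936499393 axis lateral 0.0004376084152454829 nozzle vs c 0.0021420057133463427
105 pot lateral from line(c) 0.00408557250994384 from nozzle 0.0011243943506578646 axis lateral 0.004293013566896091 nozzle vs c 0.002961178159285975
106 pot lateral from line(c) 0.007224992738076336 from nozzle 0.00344554413640364 axis lateral 0.00814711102502682 nozzle vs c 0.003779448601672699
104.7097716661115 105.79136975663411 0.040952403680592386
```

The tall pot (rim centre at (381,213) in the 1.4× crop) lines up with the nozzle at (383,16) to within a few mm. Next is the lever.

Run:
```python
from h import *
plan([.522,.215,.33],14.5)
```

```text
tool y yaw now 14.980988050131167 shift mm [   1.1   -0.5 -118.9] turn [ 0.008 -0.     0.   ]
```

```bash
python3 -m creep '[0,0,-40,0,0,0, 0,0,-80,0,0,0, 0,0,-119,0,0,0, 0,0,-119,0,0,0, 0,0,-119,0,0,0]'
python3 - <<'E'
from h import *
import pickle
s=snap('wrist','w12.png');pickle.dump(s,open('w12.pkl','wb'))
im=cv2.imread('pics/w12.png');cv2.imwrite('pics/w12b.png',cv2.resize(im[:300,:],(784,420),interpolation=cv2.INTER_CUBIC))
print(-np.array(s['R']).T@s['t'])
E
```

```text
clock: 17.88
position: [0.5225, 0.2151, 0.3312]
tcp_rot: [1.013, 1.322, -1.014]
contact_force: [-0.2, 0.1, -0.7]
gripper_width: -0.003
[0.50509096 0.27843503 0.47373718]
```

View pics/w12b.png

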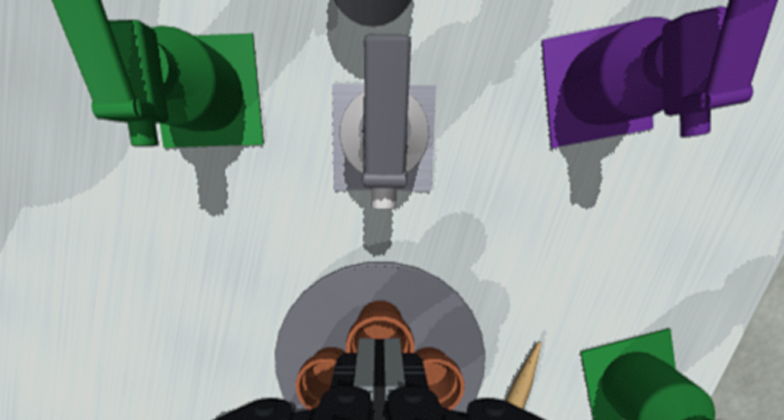

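Run:
```python
from h import *
import pickle
s=pickle.load(open('w12.pkl','rb'))
f=lambda x,y,z:ray(s,(x+.5)/1.4-.5,(y+.5)/1.4-.5,z)[:2]
P=[f(*p,.006) for p in[(333,85),(435.5,85),(433.5,192),(333,191.5)]];c=np.mean(P,0);print('foot',c,[round(np.linalg.norm(P[i]-P[i-1]),4) for i in range(4)])
b=f(387,36,.208);a=f(385.5,177,.176);n=f(383,205,.14);print('lever back,front',b,a,'nozzle',n)
for p,q in((a,b),(n,b),(P[3],P[0]),(P[2],P[1])): print(np.degrees(np.arctan2(*(q-p)[::-1])))
u=(b-a)/np.linalg.norm(b-a);print('len',np.linalg.norm(b-a),'pad',b-.0203*u, 'from c',np.dot(b-c,u),np.dot(n-c,u))
plan([*(b-.0203*u),.24],15)
for pot in([.5474,.126],[.5497,.1255]):print('pot lateral',[u2[0]*(pot-q)[1]-u2[1]*(pot-q)[0] for pot in[np.array(pot)] for q in(c,n) for u2 in(u,)])
```

```text
foot [0.50376581 0.30096674] [np.float64(0.1001), np.float64(0.0982), np.float64(0.1006), np.float64(0.1022)]
lever back,front [0.49222664 0.34237071] [0.51128285 0.27121705] nozzle [0.51550989 0.2506647 ]
104.9929755319993
104.24582932145287
103.5175766841787
105.78342658512823
len 0.07366127103389597 pad [0.49747826 0.32276177] from c 0.04297966203303108 -0.05162784203241226
tool y yaw now 15.01787787830371 shift mm [  91.2    3.6 -110.9] turn [0.    0.001 0.   ]
pot lateral [np.float64(0.003115227985364455), np.float64(0.0014463417879775758)]
pot lateral [np.float64(0.0010228759300253548), np.float64(-0.0006460102673615312)]
```

```bash
python3 -m creep '[0,4,-40,0,0,0, 0,4,-80,0,0,0, 0,4,-111,0,0,0, 40,4,-111,0,0,0, 91,4,-111,0,0,0, 116,4,-111,0,0,0, 116,4,-111,0,0,0, 116,4,-111,0,0,0]'
python3 -m creep '[6,0,0,0,0,0, 10,0,0,0,0,0, 13,0,0,0,0,0, 16,0,0,0,0,0, 19,0,0,0,0,0, 22,0,0,0,0,0]'
python3 - <<'E'
from h import *
s=snap('wrist','w13.png');s=snap('scene','s13.png')
cv2.imwrite('pics/s13b.png',cv2.resize(cv2.imread('pics/s13.png')[130:290,230:430],None,fx=3.6,fy=3.6,interpolation=cv2.INTER_CUBIC))
E
```

```text
clock: 18.92
position: [0.4988, 0.3235, 0.2169]
tcp_rot: [1.016, 1.32, -1.012]
contact_force: [-0.8, -0.1, 1.0]
gripper_width: -0.001
clock: 19.68
position: [0.4978, 0.3241, 0.1937]
tcp_rot: [1.014, 1.322, -1.012]
contact_force: [-0.5, 1.6, 2.0]
gripper_width: -0.0
```

View pics/s13b.png

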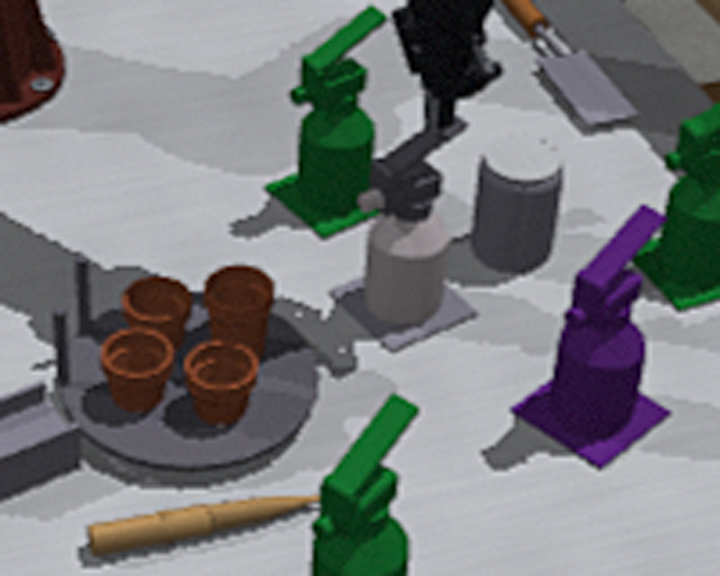

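The fingertips are on the lever, about 20 mm from its tip. I'll keep pressing until the stop.

```bash
python3 -m creep '[3,0,0,0,0,0, 6,0,0,0,0,0, 9,0,0,0,0,0, 12,0,0,0,0,0, 14,0,0,0,0,0, 14,0,0,0,0,0]'
python3 -m creep '[2,0,0,0,0,0, 4,0,0,0,0,0, 4,0,0,0,0,0]'
```

```text
clock: 20.52
position: [0.4977, 0.3242, 0.1796]
tcp_rot: [1.014, 1.322, -1.012]
contact_force: [-0.8, 3.4, 5.5]
gripper_width: 0.003
clock: 20.9
position: [0.4977, 0.3246, 0.1759]
tcp_rot: [1.015, 1.323, -1.012]
contact_force: [-0.2, 4.2, 6.8]
gripper_width: -0.003
```

```bash
python3 -m creep '[2,0,0,0,0,0, 2,0,0,0,0,0, 2,0,0,0,0,0]'
```

```text
clock: 21.28
position: [0.4977, 0.3248, 0.1744]
tcp_rot: [1.015, 1.323, -1.012]
contact_force: [-2.4, 2.9, 7.3]
gripper_width: 0.001
```

```bash
python3 -m creep '[1,0,0,0,0,0, 2,0,0,0,0,0, 2,0,0,0,0,0]'
```

```text
clock: 21.65
position: [0.4979, 0.3249, 0.174]
tcp_rot: [1.015, 1.323, -1.011]
contact_force: [-3.0, 1.8, 12.1]
gripper_width: 0.005
```

```bash
python3 -m creep '[1,0,0,0,0,0, 2,0,0,0,0,0, 2,0,0,0,0,0]'
python3 - <<'E'
from h import *
s=snap('scene','s14.png')
cv2.imwrite('pics/s14b.png',cv2.resize(cv2.imread('pics/s14.png')[130:250,290:410],None,fx=4.8,fy=4.8,interpolation=cv2.INTER_CUBIC))
E
```

```text
clock: 22.02
position: [0.498, 0.325, 0.1737]
tcp_rot: [1.016, 1.323, -1.011]
contact_force: [-5.9, 1.4, 18.9]
gripper_width: 0.0
```

View pics/s14b.png

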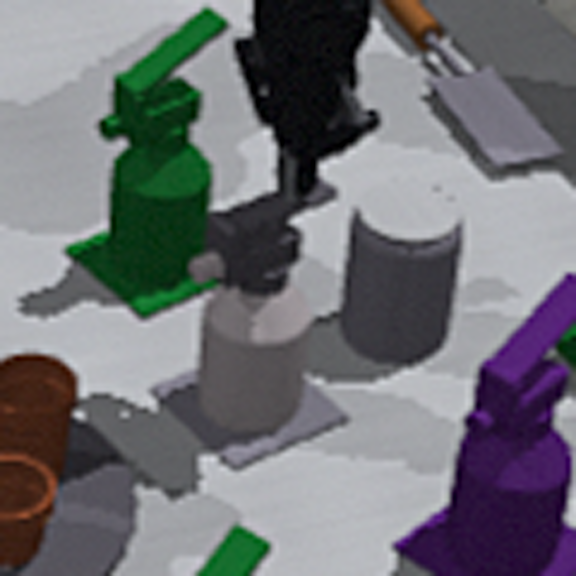

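At the hard stop: force is 19 N and the lever is nearly level. Release and retreat upwards.

```bash
python3 -m creep '[-8,0,0,0,0,0, -18,0,0,0,0,0, -35,0,0,0,0,0, -70,0,0,0,0,0, -120,0,0,0,0,0, -160,0,0,0,0,0, -160,0,0,0,0,0, -160,0,0,0,0,0]'
python3 - <<'E'
from h import *
plan([.46,.20,.36],15)
s=snap('scene','s15.png');tall(snap('top','t15.png'))
cv2.imwrite('pics/s15b.png',cv2.resize(cv2.imread('pics/s15.png')[120:310,60:430],(780,400),interpolation=cv2.INTER_CUBIC))
E
```

```text
clock: 23.08
position: [0.4966, 0.3233, 0.3277]
tcp_rot: [1.011, 1.324, -1.016]
contact_force: [0.4, -0.1, -0.3]
gripper_width: -0.004
tool y yaw now 15.063695713631637 shift mm [-32.  -67.5 109.5] turn [0.001 0.001 0.003]
pot px 277.5 198.0 18 19 (array([0.6116, 0.0885]), np.float64(0.0516), np.float64(13.8)) (array([0.6082, 0.0883]), np.float64(0.0482), np.float64(14.5))
pot px 297.5 209.5 18 18 (array([0.5736, 0.025 ]), np.float64(0.0526), np.float64(-76.7)) (array([0.5709, 0.0259]), np.float64(0.0512), np.float64(-79.4))
pot px 266.0 217.5 19 20 (array([0.5492, 0.126 ]), np.float64(0.0513), np.float64(103.8)) (array([0.547 , 0.1251]), np.float64(0.051), np.float64(106.6))
pot px 286.0 229.0 19 19 (array([0.5117, 0.0626]), np.float64(0.0516), np.float64(-164.8)) (array([0.5101, 0.0629]), np.float64(0.0531), np.float64(-165.5))
```

View pics/s15b.png

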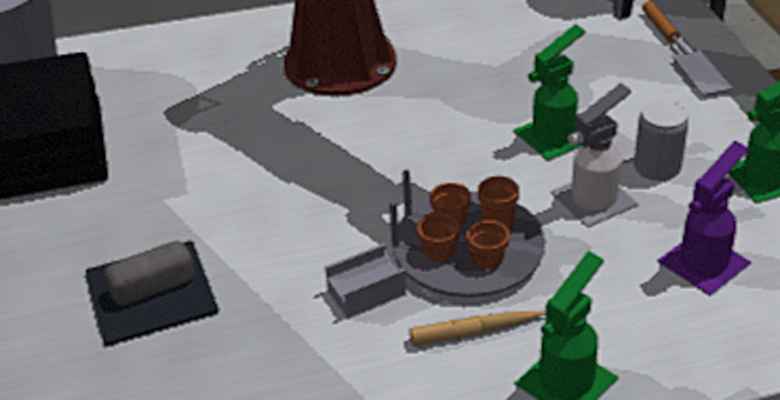

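View pics/t15.png

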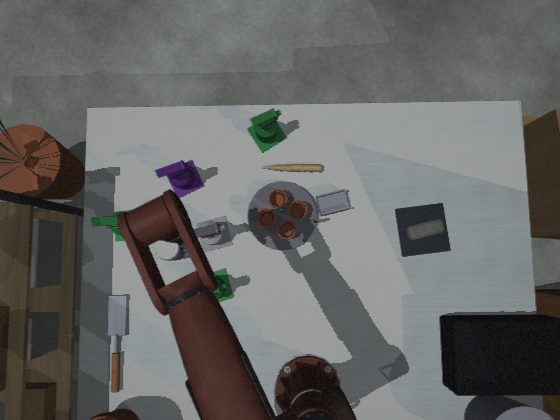

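Run:
```python
from h import *
o=get_obs();print(o['clock'],o['contact_force'],np.abs(o['qd']).max());print(job.job_done())
```

```text
23.175 [-0.8683037   0.07349991 -0.42205591] 0.0029542438799163113
the job is handed in; nothing more can be done
None
```

The job is handed in after 23.2 s, with the arm clear of everything and standing still. The hand-in gives no verdict, so what follows rests on my own last checks.

- **Stone:** I lifted it out of the bracket and laid it flat on the slate. From the wrist view its centre is within about 3 mm of the slate's centre. That same view read the slate about 4 mm too small and the stone 15 mm too long, so the figure is rough.
- **Tray:** I turned it about 43° clockwise with closed fingers against a peg, using light force. The pots were not touched and all four were still standing in the last picture.
- **Tall pot:** It stands on the side nearest the mister. The wrist view puts it 1–4 mm from the nozzle's line. The views disagreed by a degree or two: the pot's bearing read 104–107°, against 104–106° for the nozzle's line. I left it there.
- **Lever:** I pressed it only after the tray was set, and down to the hard stop. The force rose from 7 to 19 N over the last 0.7 mm and the lever was nearly level. The last picture shows it sprung back up.
- **Dibber and tin:** I touched neither, and in the last pictures both are where they started.

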